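# Load the sample carousel and hold the bottle at the pointer

## Robot

A 7-joint arm with a two-finger parallel gripper is mounted at the origin on a cart in front of the work surface, level with it; the furniture and walls round the work are solid. World frame = base frame: x ahead of the robot, y to its left, z up, the work surface at z = 0. Lengths are in m, angles in rad, forces in N, time in s.
With the tool pointing down it reaches from about 0.35 to 0.9 m from the base axis. Payload 8.1 kg.
Tool frame: the origin (TCP) lies between the finger pads; the fingertips stand 8 mm ahead of it and the grasp point (between the pads) lies 11 mm behind it (arm.tcp_to_tips is the distance from the TCP to the fingertips, in m); z points along the fingers, x is the direction in which the jaws open and shut, and the axes are right-handed (so a half turn about z gives the same grasp; the last joint's range is limited). The gripper opens to 92 mm and grips with 3 to 60 N. Pads are 19 mm wide; open, the fingers measure 130 mm over their backs; the gripper's body (75 mm by 190 mm) begins 47 mm behind the grasp point.
Start: joints at [1.191, 0.434, 0.025, 1.573, -0.012, 1.134, -0.075], TCP at [0.171, -0.601, 0.235] pointing down, gripper open.
Joint ranges: [-2.62, 2.62], [-0.44, 2.09], [-1.27, 1.32], [0.08, 2.57], [-1.32, 4.46], [0.12, 2], [-2.74, 2.74]. Speed limits (rad/s): [2.22, 2.22, 3.01, 3.01, 3.14, 3.14, 3.14].

## Interface

Orientations are given as a rotation vector (axis times angle).
In Python, from cell import arm, eyes gives the robot as it stands.
- The arm moves only by the tool play_rows, never from a script. Its argument "rows" is a list of rows, each a list of 3 entries, a list of its own where there are three numbers: the shift along the tool's x, y, z each as a share of 50 cm, from -1 to 1, then the turn, a rotation vector about the tool's x, y, z each as a share of 60 degrees, from -1 to 1, then the opening, from -1 (shut) to 1 (fully open), so that 0 is half open. In form: [[[dx, dy, dz], [ax, ay, az], grip], ...]. A call has 1 to 10 rows; each row is the pose to reach, as a shift and turn from the pose commanded when the call began, along the tool's axes at that moment; what a row does not reach only later rows make up. A row lasts 1/10 s, in which the tool goes at most 50 mm and 8.59 degrees, less where a joint would pass 70% of its speed; a pose out of reach is approached as far as the arm can. A call with a number of a shift or a turn outside -1 to 1 is refused whole. A call with a gripper value outside its range is refused whole. The fingers move at their own pace and stop on an object; "newtons" is the grip in N (left out, the last holds). Time passes only in rows, so rows that repeat a pose let the fingers close. It gives the time, the measured TCP pose, the force and the opening at its end, in the units of the state.
- arm.observe(): the state, without advancing time (a new reading comes with each control period).
- eyes.get_image(name): name is "side" or "top" or "wrist"; returns (picture, depth): 480x640x3 uint8, red, green, blue; 480x640 float32, m along the optical axis (not along the pixel's ray), 0 where there is no reading.
- eyes.get_calibration(name): a dict with "intrinsics" (3x3 intrinsics, pixels), "R" (3x3) and "t" (3): a world point X has camera coordinates R X + t. Camera axes: x right, y down, z forward; pixel columns grow to the right and rows downward; lengths in m; the calibration is good to about 2 mm. A picture is of the moment at which its call begins: read the wrist's pose just before it. get_calibration takes no time and is no camera call; for the wrist camera it gives the pose at the moment of the call.
- arm.sign_off(): hands the job in, once; it reports no verdict.
The state is a dict: "clock": time; "joints": joint angles; "dq": joint speeds; "joint_efforts": joint torques, N m; "position": TCP position; "ee_rot": TCP orientation; "force": force on the tool from outside, world axes, zero at the start; "ft_torque": the same for the moment, N m; "width": opening from 0.0 (shut) to 1.0 (fully open).
Only numpy, scipy, OpenCV 4.12 (cv2) and the standard library are available. Lean on these libraries where they do the work, as an engineer would, in place of code of your own. Each camera call takes 0.05 s, during which the arm holds its last target.

## Task

Load the loose reagent bottle upright into the one cup of the carousel that fits it, setting it down rather than dropping it, and let go of it. Then grip the bar handle on top of the carousel and turn the turntable until that bottle stands right in front of the fixed pointer on the carousel's foot. Finish while still gripping the handle and holding the turntable still; do not disturb the other things on the bench.

Things in the scene. Friction and masses are not known exactly. Their poses are not given: they have to be found in the camera images.
- bottle: the loose white reagent bottle with a narrower ribbed screw cap, 100 mm tall, standing upright; round body of diameter 50 mm up to about 70 mm height, shoulder, then the cap, diameter 32 mm, from 79 to 100 mm height; about 0.06 to 0.12 kg. Origin: centre of its underside, z up along the bottle
- carousel: the fixed foot of the carousel. Origin: on the turning axis, at the height of the worktop; its -x axis points from the turning axis to the pointer, an upright metal block 30 mm wide and 34 mm high with a small dark tip, which stands just outside the turntable's edge, 124 to 140 mm from the axis, on the side of the robot
- turntable (a joint): angle of the white turntable (disc of diameter 224 mm, upper face 24 mm above the worktop) on its upright axis, rad; grows anticlockwise seen from above; 0 when the bottle's cup is at the pointer, it starts between 0.7 and 2.4. It turns with light friction (about 0.04 N m) and stays where it is left; it can be turned more than a full turn either way
- cup (a point): centre of the floor of the big round cup on the turntable, the only one that takes the bottle: inner diameter 54 mm, 24 mm deep, wall 4 mm, floor (the disc's upper face) 24 mm above the worktop, 78 mm from the turning axis. Its two neighbours, 72 degrees either way, are empty and too small (42 mm square, 40 mm round); opposite are two with capped tubes fixed in, tops 119 mm above the worktop
- station (a point): the point fixed on the foot, 78 mm from the turning axis towards the pointer and 24 mm above the worktop, where the cup's centre (cup) is to stand at the end
- grip (a point): centre of the bar handle on the turning axis, 153 mm above the worktop: black bar 44 mm long, 12 mm thick and 26 mm high (140 to 166 mm above the worktop) on a post of diameter 14 mm, rigid with the turntable. Its x axis runs along the bar, in the line from the turning axis to the big round cup, so that the -x end points at the cup
- sample_tube: bystander: a capped sample tube, diameter 41 mm, 94 mm tall, standing. Origin: centre of its underside. Leave it alone
- squat_jar: bystander: a squat jar with a wide screw cap, diameter 41 mm, 53 mm tall, standing. Origin: centre of its underside. Leave it alone
- beaker: bystander: a glass beaker, diameter about 75 mm, 85 mm tall, standing behind the carousel. Origin: centre of its underside. Leave it alone

How it is judged:
By the outcome, as a careful person would: the job done as asked, in the order asked, and still so for the second after the job is handed in, while the arm keeps its last pose, push and grip.
It also fails if it takes over 64 s, if anything falls off the work surface, if the arm or the gripper's body presses on something with over 40 N, if the wrist force passes 120 N, or if a joint passes its speed limit or range.

## Working session

There is one attempt and no reset: what is moved stays moved. The work goes in short steps, Python scripts to look and compute and a tool call to move; the robot and the scene stay as the last step left them, time stands still between calls to the robot, and variables do not carry over. Pictures are saved under pics/ and viewed, and the job is handed in when it is done.

Besides the shell and the picture viewer there is one more tool, called after "Request:" as name(argument=value, ...) on one line, values as JSON. play_rows: Moves the arm, as the interface text tells. Its arguments: {"type":"object","properties":{"rows":{"type":"array","items":{"type":"array"}},"newtons":{"type":"number"}},"required":["rows"]}

```bash
ls; mkdir -p pics; python3 - <<'E'
from cell import arm, eyes
import cv2,numpy as np
print(arm.observe(), arm.tcp_to_tips)
for n in ("side","top","wrist"):
    p,d=eyes.get_image(n); c=eyes.get_calibration(n)
    np.savez(f"{n}0.npz",p=p,d=d,K=c["intrinsics"],R=c["R"],t=c["t"])
    cv2.imwrite(f"pics/{n}0.png",p[:,:,::-1]); print(n,c)
E
```

```text
pics
{'clock': 0.0, 'joints': array([ 1.19139801,  0.43521424,  0.02494646,  1.57408994, -0.01161352,
        1.13402493, -0.07512077]), 'dq': array([ 0.00017235, -0.00067058, -0.00059752, -0.00074419,  0.00077532,
        0.0017308 , -0.00069024]), 'joint_efforts': array([-2.93683183e-05, -6.67851019e+01,  9.85009521e-01, -3.14454424e+01,
       -6.05704263e-02,  4.30386979e-02,  2.34615745e-04]), 'position': array([ 0.17062417, -0.60073194,  0.23395287]), 'ee_rot': array([-2.50591000e+00,  1.89330661e+00,  2.10268364e-03]), 'force': array([-0.60098046, -0.03082309, -0.91017165]), 'ft_torque': array([0.04364496, 0.03559588, 0.04315153]), 'width': 0.9993201722698178} 0.008
side {'intrinsics': array([[452.92194456,   0.        , 321.45720918],
       [  0.        , 452.92194456, 236.97409651],
       [  0.        ,   0.        ,   1.        ]]), 'R': array([[ 0.99162067, -0.12849271, -0.01334449],
       [-0.09388435, -0.64584934, -0.75767035],
       [ 0.08873658,  0.75257442, -0.65250101]]), 't': array([-0.56687612,  0.21288145,  0.97592721])}
top {'intrinsics': array([[471.44822271,   0.        , 325.75251135],
       [  0.        , 471.44822271, 233.74300296],
       [  0.        ,   0.        ,   1.        ]]), 'R': array([[ 2.31834944e-02, -9.99731103e-01, -4.98271907e-04],
       [-9.84992569e-01, -2.27564395e-02, -1.71089988e-01],
       [ 1.71032644e-01,  4.45725791e-03, -9.85255280e-01]]), 't': array([0.07090948, 0.58818811, 1.1280751 ])}
wrist {'intrinsics': array([[340.15521443,   0.        , 322.52700796],
       [  0.        , 340.15521443, 244.60452054],
       [  0.        ,   0.        ,   1.        ]]), 'R': array([[ 2.72348004e-01, -9.62198528e-01, -7.46286251e-04],
       [-9.25643304e-01, -2.62212733e-01,  2.72816709e-01],
       [-2.62699521e-01, -7.36102912e-02, -9.62065739e-01]]), 't': array([-0.62464033, -0.03474932,  0.39012401])}
```

View pics/top0.png

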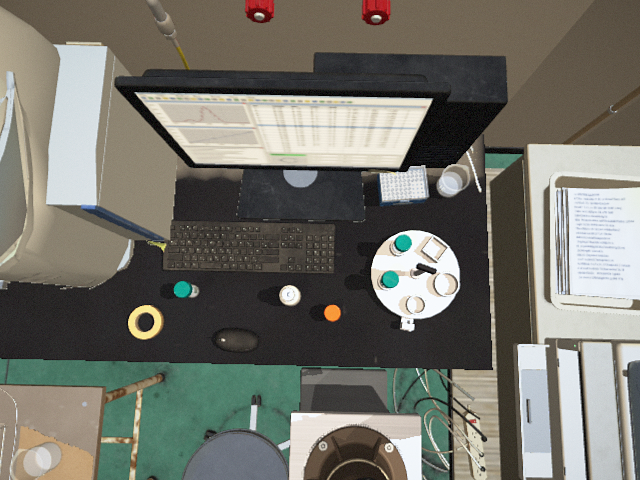

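View pics/side0.png

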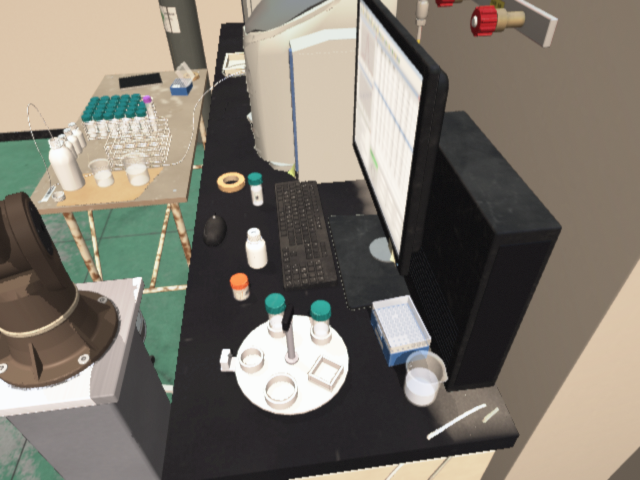

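```bash
cat > h.py <<'E'
import numpy as np,cv2
def load(n,i=0):
    return np.load(f"{n}{i}.npz")
def cloud(z):
    d=z["d"];v,u=np.indices(d.shape);K=z["K"]
    c=np.stack([(u-K[0,2])/K[0,0]*d,(v-K[1,2])/K[1,1]*d,d],-1)
    X=(c-z["t"])@z["R"]; X[d==0]=np.nan
    return X
def proj(z,X):
    c=z["R"]@np.array(X)+z["t"]; p=z["K"]@c; return p[:2]/p[2]
def fitc(P):
    A=np.c_[2*P,np.ones(len(P))];s=np.linalg.lstsq(A,(P**2).sum(1),rcond=None)[0]
    return s[:2],np.sqrt(s[2]+s[0]**2+s[1]**2)
E
python3 - <<'E'
from h import *
for n in("top","side"):
    z=load(n);X=cloud(z);p=z["p"].astype(int)
    for nm,(u,v) in dict(top=dict(bottle=(289,295),jar=(333,313),tube=(182,289),hub=(426,268),cup=(446,284),beaker=(455,178),pointer=(407,324)),
       side=dict(bottle=(256,240),jar=(239,282),tube=(256,185),hub=(289,318),cup=(281,390),beaker=(424,375),pointer=(226,360)))[n].items():
        print(n,nm,X[v,u].round(3))
    # disc fit
    m=(abs(X[...,2]-.024)<.004)&(p.min(-1)>150)
    m&=(X[...,0]>.2)&(X[...,0]<.8)&(X[...,1]<-.05)
    mm=m.astype(np.uint8)
    cs,_=cv2.findContours(mm,cv2.RETR_EXTERNAL,cv2.CHAIN_APPROX_NONE)
    c=max(cs,key=len)[:,0]; P=X[c[:,1],c[:,0],:2]
    h=cv2.convexHull(P.astype(np.float32))[:,0]
    print("disc",fitc(P),cv2.minEnclosingCircle(h),len(P))
    for lo,hi,nm in[(.044,.053,"rims"),(.155,.175,"bar"),(.09,.105,"cap"),(.108,.13,"tubes"),(.03,.036,'ptr')]:
        m=(X[...,2]>lo)&(X[...,2]<hi)&(X[...,0]>.25)&(X[...,0]<.75)&(abs(X[...,1])<.35)
        k,l,s,ce=cv2.connectedComponentsWithStats(m.astype(np.uint8))
        for i in range(1,k):
            if s[i,4]>12:
                Q=X[l==i]; f=fitc(Q[:,:2]); print(nm,s[i,4],Q.mean(0).round(4),(np.ptp(Q,axis=0)).round(3),f[0].round(4),f[1].round(4),cv2.minEnclosingCircle(Q[:,:2].astype(np.float32)))
E
python3 - <<'E'
import cv2
i=cv2.imread('pics/top0.png');cv2.imwrite('pics/top0z.png',cv2.resize(i[215:345,265:475],None,fx=3.8,fy=3.8,interpolation=cv2.INTER_CUBIC))
E
```

```text
top bottle [0.43  0.167 0.099]
top jar [0.391 0.062 0.054]
top tube [0.439 0.421 0.092]
top hub [ 0.495 -0.141  0.163]
top cup [ 0.47  -0.221  0.022]
top beaker [ 0.741 -0.244  0.042]
top pointer [ 0.369 -0.12   0.031]
disc (array([ 0.49281123, -0.14307296]), np.float64(0.09359027905713646)) ((0.49542945623397827, -0.14230021834373474), 0.11182147264480591) 444
rims 16 [ 0.7385 -0.2608  0.0495] [0.027 0.005 0.007] [ 0.733 -0.236] 0.0267 ((0.7363895773887634, -0.25994473695755005), 0.0136253098025918)
rims 15 [ 0.7206 -0.2045  0.0488] [0.027 0.011 0.008] [ 0.7286 -0.2271] 0.0257 ((0.7207958698272705, -0.20626766979694366), 0.014698099344968796)
rims 33 [ 0.6787 -0.1152  0.0489] [0.008 0.054 0.008] [ 0.7171 -0.1117] 0.0412 ((0.679388165473938, -0.11563771218061447), 0.027374986559152603)
rims 121 [ 0.5578 -0.1885  0.0478] [0.066 0.067 0.009] [ 0.5571 -0.1884] 0.0264 ((0.557077944278717, -0.1873556673526764), 0.034011367708444595)
rims 54 [ 0.5514 -0.0891  0.0482] [0.04  0.038 0.008] [ 0.5593 -0.0975] 0.0197 ((0.5585851669311523, -0.09692448377609253), 0.021468767896294594)
rims 42 [ 0.
[... 7012 characters left out ...]
09  0.0332] [0.047 0.03  0.006] [ 0.5541 -0.1941] 0.0265 ((0.5441035628318787, -0.20686295628547668), 0.025464830920100212)
ptr 23 [ 0.4505 -0.1992  0.033 ] [0.02  0.024 0.006] [ 0.4664 -0.2152] 0.0245 ((0.451249361038208, -0.20210924744606018), 0.015379775315523148)
ptr 32 [ 0.4781 -0.1949  0.033 ] [0.029 0.019 0.006] [ 0.4699 -0.2139] 0.023 ((0.47917306423187256, -0.20004621148109436), 0.01708185113966465)
ptr 59 [ 0.7159 -0.2573  0.0331] [0.047 0.033 0.006] [ 0.7285 -0.2358] 0.0303 ((0.7212575674057007, -0.24793289601802826), 0.027248982340097427)
ptr 21 [ 0.4593 -0.2464  0.0331] [0.016 0.006 0.006] [ 0.4618 -0.2371] 0.0109 ((0.4591994285583496, -0.2457752823829651), 0.008422473445534706)
```

View pics/top0z.png

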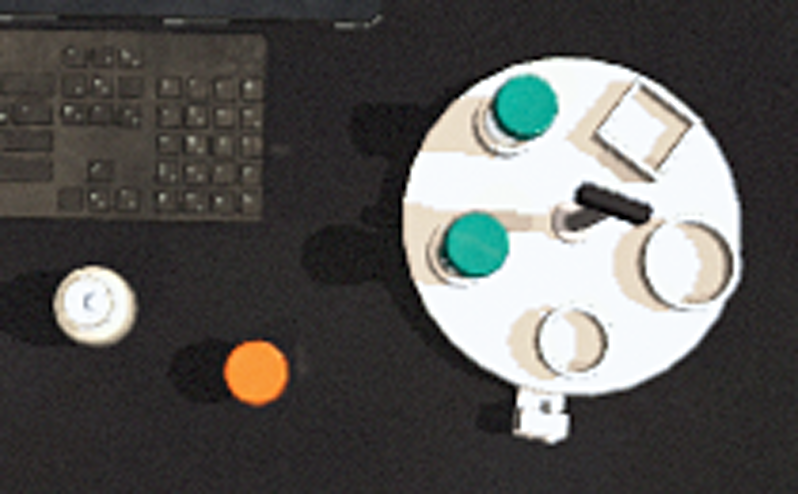

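View pics/wrist0.png

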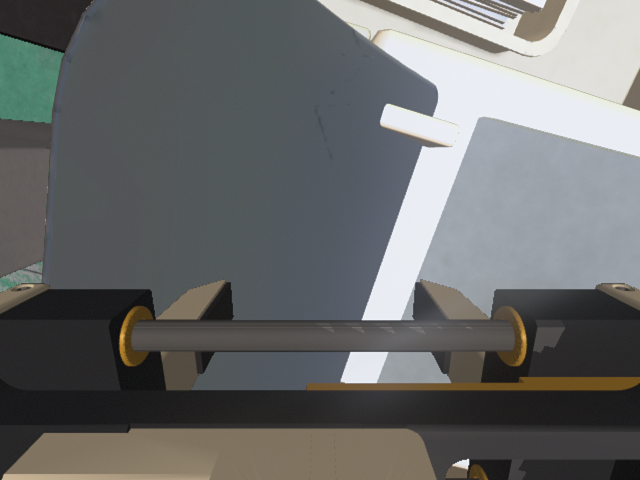

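```bash
cat >> h.py <<'E'
from scipy.spatial.transform import Rotation as Ro
def cmd(pos,rot,tgt_pos,yaw):
    """relative move in tool axes: tgt tool-down with tool x at yaw(deg). returns shares"""
    R=Ro.from_rotvec(rot)
    y=np.radians(yaw); T=np.array([[np.cos(y),np.sin(y),0],[np.sin(y),-np.cos(y),0],[0,0,-1]])
    d=R.inv().apply(np.array(tgt_pos)-pos); r=(R.inv()*Ro.from_matrix(T)).as_rotvec()
    return d/.5, r/np.radians(60)
E
python3 - <<'E'
from h import *
from cell import arm
s=arm.observe()
R=Ro.from_rotvec(s["ee_rot"]);print(R.as_matrix().round(3))
x=R.as_matrix()[:,0];print(np.degrees(np.arctan2(x[1],x[0])), np.degrees(np.arctan2(s["position"][1],s["position"][0])))
z=load("wrist");print(R.inv().apply(-z["R"].T@z["t"]-s["position"]))
E
```

```text
[[ 0.273 -0.962 -0.   ]
 [-0.962 -0.273  0.001]
 [-0.001  0.    -1.   ]]
-74.14431803883535 -74.14530149034572
[ 0.00018988 -0.07243281 -0.15022314]
```

```bash
python3 - <<'E'
from h import *
from cell import arm
s=arm.observe()
for t,y in (((.33,-.45,.28),-50),((.46,-.25,.28),-20)):
    d,r=cmd(s["position"],s["ee_rot"],t,y);print(d.round(3),r.round(3))
E
```

```text
[-0.203 -0.389 -0.092] [-0.     0.001 -0.402]
[-0.517 -0.748 -0.091] [-0.     0.001 -0.902]
```

Request:
play_rows(rows=[[[-0.08, -0.13, -0.04], [0, 0, -0.13], 1], [[-0.16, -0.26, -0.07], [0, 0, -0.27], 1], [[-0.21, -0.34, -0.09], [0, 0, -0.4], 1], [[-0.27, -0.42, -0.09], [0, 0, -0.52], 1], [[-0.33, -0.5, -0.09], [0, 0, -0.64], 1], [[-0.39, -0.58, -0.09], [0, 0, -0.76], 1], [[-0.45, -0.66, -0.09], [0, 0, -0.88], 1], [[-0.52, -0.75, -0.09], [0, 0, -0.9], 1], [[-0.52, -0.75, -0.09], [0, 0, -0.9], 1], [[-0.52, -0.75, -0.09], [0, 0, -0.9], 1]])

```text
clock: 1.15
position: [0.4638, -0.2426, 0.2799]
ee_rot: [-3.093, 0.536, -0.002]
force: [-0.2, -0.3, 0.8]
width: 0.998
```

```bash
python3 - <<'E'
from cell import arm, eyes
from h import *
c=eyes.get_calibration("wrist");p,d=eyes.get_image("wrist")
np.savez("wrist1.npz",p=p,d=d,K=c["intrinsics"],R=c["R"],t=c["t"])
cv2.imwrite("pics/wrist1.png",p[:,:,::-1])
s=arm.observe();print(s["position"],s["ee_rot"],s["joints"].round(2),np.abs(s["dq"]).max())
z=load("wrist",1);X=cloud(z);p=p.astype(int)
for lo,hi,nm in[(.044,.052,"rims"),(.16,.17,"bar"),(.112,.13,"tubes"),(.03,.037,'ptr')]:
        m=(X[...,2]>lo)&(X[...,2]<hi)&(X[...,0]>.25)&(X[...,0]<.75)&(abs(X[...,1])<.35)
        k,l,st,ce=cv2.connectedComponentsWithStats(m.astype(np.uint8))
        for i in range(1,k):
            if st[i,4]>150:
                Q=X[l==i]; f=fitc(Q[:,:2]); print(nm,st[i,4],Q.mean(0).round(4),(np.ptp(Q,axis=0)).round(3),f[0].round(4),f[1].round(4),np.round(cv2.minEnclosingCircle(Q[:,:2].astype(np.float32))[0],4),cv2.minAreaRect(Q[:,:2].astype(np.float32)))
E
```

```text
[ 0.46330505 -0.24359887  0.27980527] [-3.09320000e+00  5.37529702e-01 -1.49514790e-03] [ 0.68  0.26 -0.37  1.73  0.1   1.17 -0.06] 0.07020517521433488
rims 430 [ 0.6786 -0.129   0.0485] [0.011 0.079 0.008] [ 0.7155 -0.1284] 0.043 [ 0.6802 -0.1328] ((0.6783282160758972, -0.13303294777870178), (0.005220978520810604, 0.07983576506376266), 5.926995277404785)
rims 376 [ 0.4736 -0.0818  0.0479] [0.044 0.031 0.008] [ 0.4718 -0.0704] 0.0194 [ 0.4719 -0.0705] ((0.47326743602752686, -0.07840991020202637), (0.04308754950761795, 0.027247581630945206), 10.253661155700684)
rims 378 [ 0.5494 -0.1089  0.0477] [0.04  0.04  0.008] [ 0.5581 -0.1007] 0.0194 [ 0.5577 -0.1009] ((0.5523820519447327, -0.10654035210609436), (0.026957258582115173, 0.042971670627593994), 45.04922103881836)
rims 240 [ 0.7042 -0.2286  0.0479] [0.03  0.057 0.008] [ 0.729  -0.2357] 0.0313 [ 0.7191 -0.2327] ((0.7086976170539856, -0.22961071133613586), (0.05901748687028885, 0.02169337496161461), 73.46943664550781)
rims 708 [ 0.5569 -0.1916  0.048 ] [0.068 0.068 0.007] [ 0.5557 -0.192 ] 0.0265 [ 0.5561 -0.192 ] ((0.5560594797134399,
[... 1242 characters left out ...]
, -0.13000833988189697), (0.00465755769982934, 0.0848333016037941), 5.491361618041992)
ptr 189 [ 0.7044 -0.229   0.0335] [0.032 0.057 0.007] [ 0.7293 -0.2358] 0.0315 [ 0.7197 -0.2325] ((0.709624707698822, -0.22928617894649506), (0.06006127968430519, 0.02316441759467125), 71.9571533203125)
ptr 696 [ 0.74   -0.2403  0.0359] [0.023 0.052 0.003] [ 0.7423 -0.2398] 0.0144 [ 0.7408 -0.2392] ((0.7385925054550171, -0.2391776442527771), (0.05199518799781799, 0.022698141634464264), 89.89348602294922)
ptr 449 [ 0.3657 -0.1239  0.0338] [0.025 0.031 0.006] [ 0.3654 -0.1239] 0.0099 [ 0.364  -0.1238] ((0.3674319088459015, -0.12429686635732651), (0.03010060451924801, 0.023131273686885834), 79.46096801757812)
```

View pics/wrist1.png

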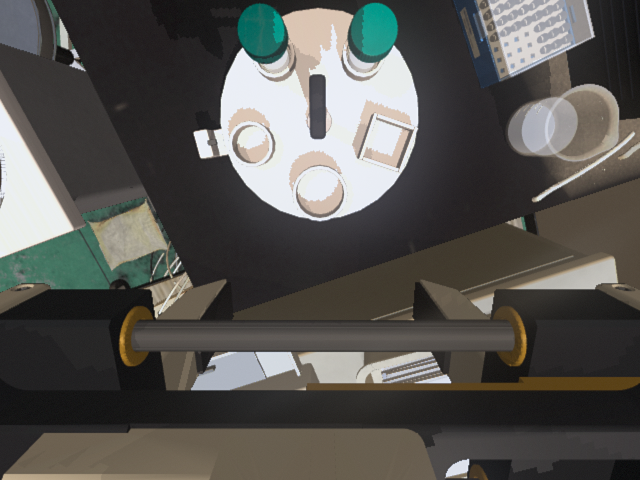

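```bash
python3 - <<'E'
from h import *
from cell import arm
s=arm.observe()
for t,y in (((.455,-.06,.27),0),((.445,.125,.26),21)):
    d,r=cmd(s["position"],s["ee_rot"],t,y);print(d.round(3),r.round(3))
E
```

```text
[-0.14 -0.34  0.02] [-0.002 -0.001 -0.329]
[-0.283 -0.682  0.041] [-0.002 -0.001 -0.679]
```

Request:
play_rows(rows=[[[-0.04, -0.09, 0.01], [0, 0, -0.09], 1], [[-0.07, -0.17, 0.01], [0, 0, -0.17], 1], [[-0.11, -0.26, 0.02], [0, 0, -0.26], 1], [[-0.14, -0.34, 0.02], [0, 0, -0.34], 1], [[-0.18, -0.43, 0.03], [0, 0, -0.43], 1], [[-0.22, -0.52, 0.03], [0, 0, -0.52], 1], [[-0.25, -0.61, 0.04], [0, 0, -0.61], 1], [[-0.28, -0.68, 0.04], [0, 0, -0.68], 1], [[-0.28, -0.68, 0.04], [0, 0, -0.68], 1], [[-0.28, -0.68, 0.04], [0, 0, -0.68], 1]])

```text
clock: 2.2
position: [0.4462, 0.118, 0.2594]
ee_rot: [3.09, 0.563, -0.001]
force: [0.5, 0.3, -0.4]
width: 1.002
```

```bash
python3 - <<'E'
from cell import arm, eyes
from h import *
c=eyes.get_calibration("wrist");p,d=eyes.get_image("wrist")
np.savez("wrist2.npz",p=p,d=d,K=c["intrinsics"],R=c["R"],t=c["t"])
cv2.imwrite("pics/wrist2.png",p[:,:,::-1])
s=arm.observe();print(s["position"],s["ee_rot"],s["joints"].round(2),np.abs(s["dq"]).max())
z=load("wrist",2);X=cloud(z)
for lo,hi,nm in[(.094,.104,"cap"),(.03,.066,"body"),(.047,.056,'jar')]:
        m=(X[...,2]>lo)&(X[...,2]<hi)&(X[...,0]>.25)&(X[...,0]<.6)&(X[...,1]<.35)&(X[...,1]>0)
        k,l,st,ce=cv2.connectedComponentsWithStats(m.astype(np.uint8))
        for i in range(1,k):
            if st[i,4]>100:
                Q=X[l==i]; f=fitc(Q[:,:2]); print(nm,st[i,4],Q.mean(0).round(4),(np.ptp(Q,axis=0)).round(3),f[0].round(4),f[1].round(4),np.round(cv2.minEnclosingCircle(Q[:,:2].astype(np.float32))[0],4))
for t,y in (((.4325,.167,.13),21),((.4325,.167,.05),21)):
    d,r=cmd(s["position"],s["ee_rot"],t,y);print(d.round(3),r.round(3))
E
```

```text
[0.44633706 0.11705261 0.25940541] [ 3.09040379e+00  5.59672052e-01 -1.17194672e-03] [ 0.23  0.22 -0.71  1.87  0.16  1.11 -0.18] 0.016087990709719762
cap 893 [0.4317 0.169  0.1   ] [0.03  0.03  0.009] [0.4318 0.1689] 0.0106 [0.4317 0.1687]
body 1528 [0.32   0.2769 0.0334] [0.041 0.049 0.008] [0.3206 0.2774] 0.0149 [0.3233 0.2782]
body 297 [0.4289 0.1723 0.0616] [0.049 0.049 0.035] [0.4317 0.1689] 0.0233 [0.4316 0.1691]
body 1130 [0.3921 0.0656 0.0514] [0.04  0.04  0.025] [0.3921 0.0649] 0.0147 [0.3917 0.0635]
jar 1009 [0.3918 0.0641 0.0526] [0.039 0.04  0.008] [0.3918 0.064 ] 0.0142 [0.3916 0.0633]
[ 0.009 -0.103  0.259] [ 0.001  0.001 -0.008]
[ 0.009 -0.104  0.419] [ 0.001  0.001 -0.008]
```

View pics/wrist2.png

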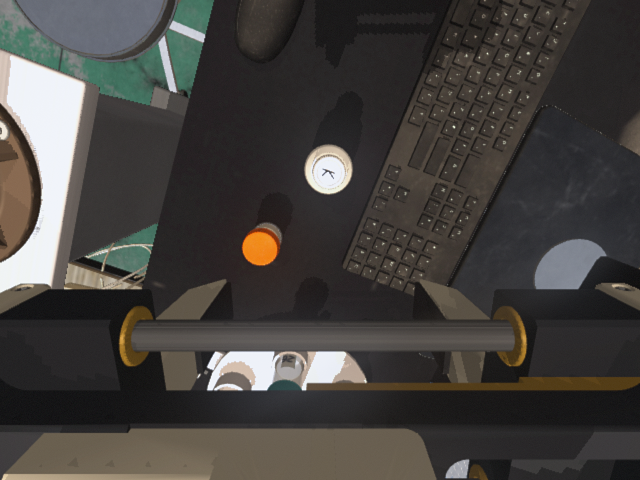

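Request:
play_rows(rows=[[[0.005, -0.05, 0.06], [0, 0, 0], 1], [[0.009, -0.1, 0.12], [0, 0, 0], 1], [[0.009, -0.106, 0.18], [0, 0, 0], 1], [[0.009, -0.106, 0.22], [0, 0, 0], 1], [[0.009, -0.106, 0.23], [0, 0, 0], 1], [[0.009, -0.106, 0.23], [0, 0, 0], 1], [[0.009, -0.106, 0.23], [0, 0, 0], 1]])

```text
clock: 2.95
position: [0.4326, 0.1693, 0.1456]
ee_rot: [3.091, 0.56, 0.002]
force: [0.5, 0.4, 0.6]
width: 1.001
```

```bash
python3 - <<'E'
from cell import arm
from h import *
s=arm.observe();print(s["position"],s["joints"].round(2),np.abs(s["dq"]).max())
d,r=cmd(s["position"],s["ee_rot"],(.4317,.1687,.049),21);print(d.round(4),r.round(4))
E
```

```text
[0.43259059 0.16926373 0.14562279] [ 0.06  0.37 -0.69  2.02  0.31  0.85 -0.44] 0.009163555093467482
[-0.0023  0.0004  0.1932] [ 0.0004 -0.0011 -0.0076]
```

Request:
play_rows(rows=[[[-0.002, 0, 0.05], [0, 0, 0], 1], [[-0.002, 0, 0.1], [0, 0, 0], 1], [[-0.002, 0, 0.14], [0, 0, 0], 1], [[-0.002, 0, 0.17], [0, 0, 0], 1], [[-0.002, 0, 0.185], [0, 0, 0], 1], [[-0.002, 0, 0.193], [0, 0, 0], 1], [[-0.002, 0, 0.193], [0, 0, 0], 1], [[-0.002, 0, 0.193], [0, 0, 0], 1]])

```text
clock: 3.75
position: [0.4313, 0.1697, 0.049]
ee_rot: [-3.091, -0.563, -0.002]
force: [0.1, -0.4, 0.7]
width: 1.001
```

Request:
play_rows(rows=[[[0, 0, 0], [0, 0, 0], 0.4], [[0, 0, 0], [0, 0, 0], 0.3], [[0, 0, 0], [0, 0, 0], 0.2], [[0, 0, 0], [0, 0, 0], 0.1], [[0, 0, 0], [0, 0, 0], 0.0], [[0, 0, 0], [0, 0, 0], -0.2], [[0, 0, 0], [0, 0, 0], -0.2], [[0, 0, 0], [0, 0, 0], -0.2], [[0, 0, 0], [0, 0, 0], -0.2], [[0, 0, 0], [0, 0, 0], -0.2]], newtons=12)

```text
clock: 4.75
position: [0.4308, 0.1696, 0.0482]
ee_rot: [-3.091, -0.563, -0.0]
force: [1.4, 0.3, 0.9]
width: 0.54
```

```bash
python3 - <<'E'
from cell import arm,eyes
from h import *
s=arm.observe();print(s["position"],s["joints"].round(2),s["width"],s["force"])
p,d=eyes.get_image("side");cv2.imwrite("pics/side3.png",p[:,:,::-1])
E
```

```text
[0.43081443 0.16962493 0.04824104] [-0.04  0.51 -0.58  2.12  0.47  0.64 -0.59] 0.5399216589003971 [1.3661361  0.25849993 0.91685499]
```

View pics/side3.png

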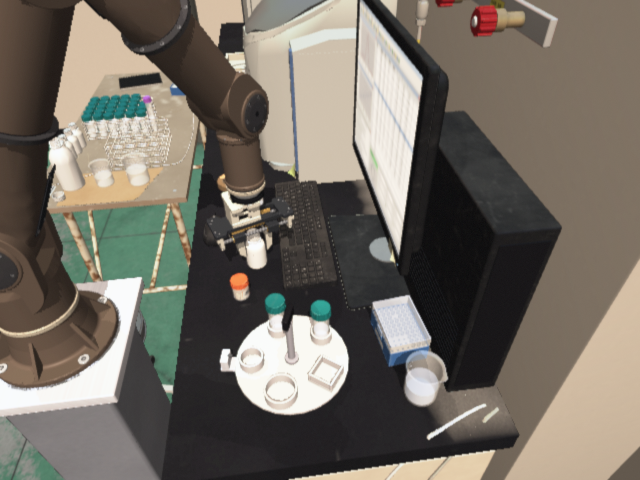

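```bash
python3 - <<'E'
from h import *
from cell import arm
s=arm.observe()
for t,y in (((.431,.1697,.25),21),((.4686,-.2171,.25),-19.6)):
    d,r=cmd(s["position"],s["ee_rot"],t,y);print(d.round(3),r.round(3))
E
```

```text
[ 0.     0.    -0.404] [-0.    -0.    -0.006]
[-0.202  0.75  -0.404] [-0.    -0.     0.671]
```

Request:
play_rows(rows=[[[0, 0, -0.02], [0, 0, 0], -0.2], [[0, 0, -0.06], [0, 0, 0], -0.2], [[0, 0, -0.12], [0, 0, 0], -0.2], [[0, 0, -0.18], [0, 0, 0], -0.2], [[0, 0, -0.24], [0, 0, 0], -0.2], [[0, 0, -0.3], [0, 0, 0], -0.2], [[0, 0, -0.36], [0, 0, 0], -0.2], [[0, 0, -0.4], [0, 0, 0], -0.2], [[0, 0, -0.4], [0, 0, 0], -0.2], [[0, 0, -0.4], [0, 0, 0], -0.2]])

```text
clock: 5.8
position: [0.4304, 0.1694, 0.2483]
ee_rot: [3.09, 0.563, 0.0]
force: [-0.9, 0.4, -1.8]
width: 0.538
```

```bash
python3 - <<'E'
from h import *
from cell import arm
s=arm.observe();print(s["position"],s["width"],s["joints"].round(2))
for t,y in (((.4686,-.2171,.25),-19.6),):
    d,r=cmd(s["position"],s["ee_rot"],t,y);print(d.round(3),r.round(3))
E
```

```text
[0.43039171 0.16936584 0.24832535] 0.5378874220516415 [ 0.14  0.24 -0.74  1.89  0.18  1.08 -0.32]
[-0.201  0.75  -0.003] [ 0.    -0.     0.671]
```

Request:
play_rows(rows=[[[-0.01, 0.04, 0], [0, 0, 0.04], -0.2], [[-0.03, 0.12, 0], [0, 0, 0.11], -0.2], [[-0.05, 0.2, 0], [0, 0, 0.18], -0.2], [[-0.08, 0.29, 0], [0, 0, 0.26], -0.2], [[-0.1, 0.38, 0], [0, 0, 0.34], -0.2], [[-0.13, 0.47, 0], [0, 0, 0.42], -0.2], [[-0.15, 0.55, 0], [0, 0, 0.5], -0.2], [[-0.17, 0.63, 0], [0, 0, 0.57], -0.2], [[-0.19, 0.71, 0], [0, 0, 0.64], -0.2], [[-0.2, 0.75, 0], [0, 0, 0.67], -0.2]])

```text
clock: 6.8
position: [0.4681, -0.2204, 0.2465]
ee_rot: [3.094, -0.543, -0.004]
force: [-0.2, -0.5, -1.5]
width: 0.54
```

Request:
play_rows(rows=[[[0, 0, 0.03], [0, 0, 0], -0.2], [[0, 0, 0.08], [0, 0, 0], -0.2], [[0, 0, 0.12], [0, 0, 0], -0.2], [[0, 0, 0.15], [0, 0, 0], -0.2], [[0, 0, 0.16], [0, 0, 0], -0.2], [[0, 0, 0.16], [0, 0, 0], -0.2], [[0, 0, 0.16], [0, 0, 0], -0.2]])

```text
clock: 7.5
position: [0.4697, -0.2163, 0.1686]
ee_rot: [-3.096, 0.532, -0.0]
force: [0.2, -0.4, -1.1]
width: 0.539
```

```bash
python3 - <<'E'
from cell import arm, eyes
from h import *
s=arm.observe();print(s["position"],s["width"],s["joints"].round(2),s["force"])
d,r=cmd(s["position"],s["ee_rot"],(.4686,-.2171,.12),-19.6);print(d.round(4),r.round(4))
for n in("wrist","side","top"):
    c=eyes.get_calibration(n);p,d=eyes.get_image(n)
    np.savez(n+"4.npz",p=p,d=d,K=c["intrinsics"],R=c["R"],t=c["t"])
    cv2.imwrite(f"pics/{n}4.png",p[:,:,::-1])
    z=load(n,4);X=cloud(z)
    for lo,hi,nm in[(.044,.052,"rims"),(.1,.136,"body"),(.16,.17,"bar"),(.16,.175,"cap")]:
        m=(X[...,2]>lo)&(X[...,2]<hi)&(X[...,0]>.35)&(X[...,0]<.6)&(X[...,1]<-.04)
        k,l,st,ce=cv2.connectedComponentsWithStats(m.astype(np.uint8))
        for i in range(1,k):
            if st[i,4]>80:
                Q=X[l==i]; f=fitc(Q[:,:2]); print(n,nm,st[i,4],ce[i].round(),Q.mean(0).round(4),(np.ptp(Q,axis=0)).round(3),f[0].round(4),f[1].round(4))
E
```

```text
[ 0.46966478 -0.21631875  0.16855457] 0.5387933220681411 [ 0.63  0.36 -0.38  1.89  0.17  0.92 -0.18] [ 0.21138807 -0.38794566 -1.08364859]
[-0.0015  0.0022  0.0971] [-0.0002 -0.0001  0.0014]
wrist rims 734 [268.  67.] [ 0.4753 -0.0816  0.0478] [0.043 0.033 0.008] [ 0.4718 -0.0703] 0.0194
wrist rims 750 [375.  67.] [ 0.5481 -0.1072  0.0479] [0.038 0.041 0.008] [ 0.5579 -0.1007] 0.0194
wrist rims 1369 [417. 174.] [ 0.5564 -0.1912  0.0479] [0.069 0.068 0.006] [ 0.5555 -0.1917] 0.0264
wrist rims 1011 [228. 176.] [ 0.4163 -0.1424  0.0476] [0.047 0.047 0.006] [ 0.4166 -0.1429] 0.0217
wrist rims 677 [322. 224.] [ 0.4733 -0.2035  0.0478] [0.061 0.05  0.006] [ 0.4683 -0.2176] 0.0286
wrist body 4479 [237.  29.] [ 0.4713 -0.0763  0.1163] [0.04  0.033 0.021] [ 0.4713 -0.0749] 0.0132
wrist body 4412 [406.  29.] [ 0.5543 -0.1056  0.1164] [0.04  0.036 0.021] [ 0.5552 -0.1044] 0.0132
wrist body 331 [322. 244.] [ 0.4753 -0.1976  0.1307] [0.043 0.025 0.011] [ 0.4682 -0.2178] 0.0247
wrist bar 2819 [322. 139.] [ 0.4941 -0.144   0.1657] [0.024 0.043 0.007] [ 0.494  -0.1444] 0.0127
wrist bar 537 [322. 264
[... 1009 characters left out ...]
 0.01 ] [ 0.4703 -0.2149] 0.0272
side cap 206 [273. 356.] [ 0.4653 -0.234   0.1683] [0.075 0.031 0.015] [ 0.4709 -0.2069] 0.0346
top rims 120 [435. 248.] [ 0.5573 -0.1893  0.0482] [0.066 0.066 0.007] [ 0.5569 -0.1888] 0.0267
top rims 99 [416. 304.] [ 0.4175 -0.1406  0.048 ] [0.046 0.047 0.007] [ 0.4173 -0.1399] 0.0218
top body 248 [402. 242.] [ 0.5582 -0.0964  0.1168] [0.04  0.039 0.025] [ 0.5585 -0.0967] 0.0146
top body 246 [390. 279.] [ 0.472  -0.0661  0.1169] [0.037 0.038 0.023] [ 0.4722 -0.0662] 0.0144
top bar 105 [426. 268.] [ 0.4949 -0.1418  0.1656] [0.022 0.043 0.009] [ 0.4952 -0.1417] 0.013
top cap 109 [426. 268.] [ 0.4949 -0.1417  0.1658] [0.022 0.043 0.012] [ 0.4954 -0.1417] 0.0131
```

View pics/wrist4.png

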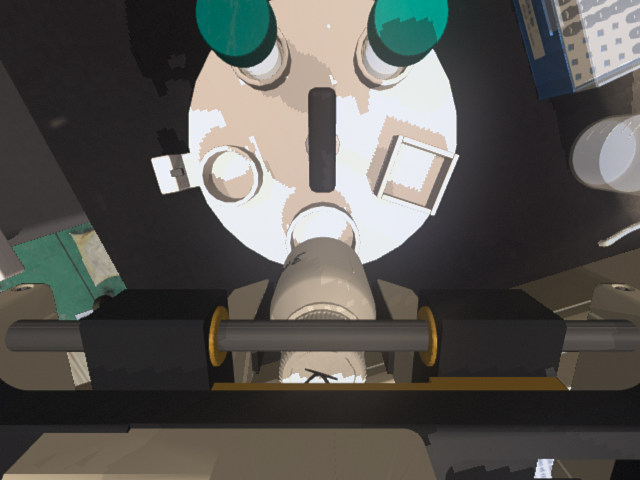

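View pics/side4.png

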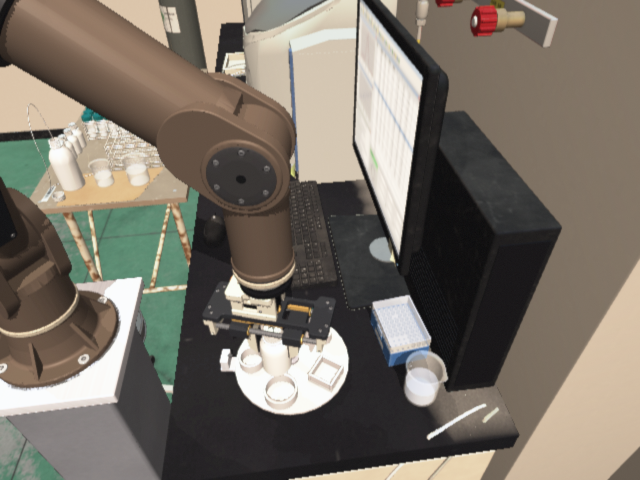

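Request:
play_rows(rows=[[[0, 0.001, 0.03], [0, 0, 0], -0.2], [[0, 0.001, 0.07], [0, 0, 0], -0.2], [[0, 0.001, 0.11], [0, 0, 0], -0.2], [[0, 0.001, 0.13], [0, 0, 0], -0.2], [[0, 0.001, 0.135], [0, 0, 0], -0.2], [[0, 0.001, 0.135], [0, 0, 0], -0.2], [[0, 0.001, 0.135], [0, 0, 0], -0.2]])

```text
clock: 8.35
position: [0.4699, -0.2173, 0.1016]
ee_rot: [3.096, -0.533, 0.002]
force: [0.5, -0.5, -1.9]
width: 0.54
```

```bash
cat > chk.py <<'E'
import sys
from cell import arm, eyes
from h import *
i=sys.argv[1]
s=arm.observe();print(s["position"],s["width"],s["joints"].round(2),s["force"])
for n in("wrist","side"):
    c=eyes.get_calibration(n);p,d=eyes.get_image(n)
    np.savez(n+i+".npz",p=p,d=d,K=c["intrinsics"],R=c["R"],t=c["t"])
    cv2.imwrite(f"pics/{n}{i}.png",p[:,:,::-1])
    z=load(n,i);X=cloud(z)
    for lo,hi,nm in[(.044,.052,"rims"),(.056,.09,"body"),(.1,.126,'cap')]:
        m=(X[...,2]>lo)&(X[...,2]<hi)&(X[...,0]>.35)&(X[...,0]<.6)&(X[...,1]<-.08)
        k,l,st,ce=cv2.connectedComponentsWithStats(m.astype(np.uint8))
        for j in range(1,k):
            if st[j,4]>40:
                Q=X[l==j]; f=fitc(Q[:,:2]); print(n,nm,st[j,4],ce[j].round(),Q.mean(0).round(4),(np.ptp(Q,axis=0)).round(3),f[0].round(4),f[1].round(4))
E
python3 chk.py 5; python3 - <<'E'
import cv2
i=cv2.imread('pics/side5.png');cv2.imwrite('pics/side5z.png',cv2.resize(i[260:430,190:390],None,fx=3.5,fy=3.5,interpolation=cv2.INTER_CUBIC))
E
```

```text
[ 0.46989549 -0.21725359  0.10160461] 0.5396783581860853 [ 0.6   0.45 -0.36  1.96  0.22  0.77 -0.23] [ 0.53317626 -0.51716148 -1.85338233]
wrist rims 1422 [396.  40.] [ 0.5489 -0.1096  0.0478] [0.041 0.036 0.008] [ 0.5576 -0.1011] 0.019
wrist rims 988 [247.  48.] [ 0.4726 -0.0864  0.0477] [0.039 0.012 0.008] [ 0.4717 -0.0747] 0.0158
wrist rims 2473 [447. 180.] [ 0.5566 -0.191   0.0477] [0.069 0.069 0.007] [ 0.5554 -0.1916] 0.0264
wrist rims 1824 [196. 183.] [ 0.4161 -0.1421  0.0476] [0.048 0.048 0.006] [ 0.4166 -0.143 ] 0.0217
wrist rims 1035 [321. 243.] [ 0.4736 -0.2017  0.0478] [0.061 0.047 0.006] [ 0.4683 -0.2176] 0.0286
wrist body 1522 [235.  28.] [ 0.4736 -0.085   0.0738] [0.027 0.008 0.034] [ 0.4715 -0.0702] 0.0166
wrist body 1658 [404.  26.] [ 0.547  -0.11    0.0735] [0.023 0.025 0.034] [ 0.558  -0.1006] 0.0166
wrist body 1153 [322. 251.] [ 0.4756 -0.1987  0.0755] [0.044 0.025 0.033] [ 0.4684 -0.2188] 0.0248
wrist cap 1608 [201.  10.] [ 0.4682 -0.0882  0.1089] [0.03  0.011 0.02 ] [ 0.4716 -0.0705] 0.0193
wrist cap 1505 [438.  10.] [ 0.5495 -0.1168  0.1089] [0.03  0.014 0.02 ] [ 0.5579 -0.1005] 0.0197
wrist cap 6042 [322. 292.] [ 0.4734 -0.2045  0.116 ] [0.078 0.035 0.026] [ 0.4649 -0.2285] 0.0335
side rims 197 [328. 373.] [ 0.5588 -0.2002  0.0482] [0.068 0.056 0.008] [ 0.5555 -0.193 ] 0.0264
side rims 173 [280. 396.] [ 0.4679 -0.2343  0.0484] [0.062 0.046 0.008] [ 0.4681 -0.2187] 0.0288
side body 255 [280. 389.] [ 0.4689 -0.2379  0.0747] [0.049 0.021 0.033] [ 0.4684 -0.2183] 0.0244
side cap 379 [320. 310.] [ 0.5572 -0.1049  0.1162] [0.04  0.042 0.022] [ 0.5574 -0.1024] 0.0153
side cap 488 [275. 374.] [ 0.4642 -0.2319  0.1147] [0.08  0.043 0.026] [ 0.4729 -0.207 ] 0.0347
```

View pics/wrist5.png

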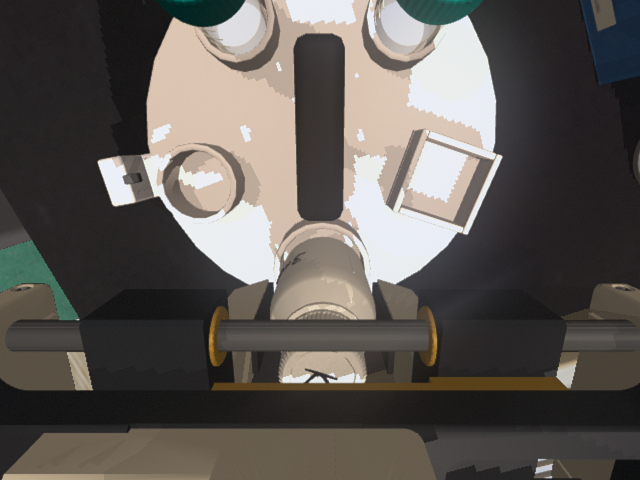

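View pics/side5z.png

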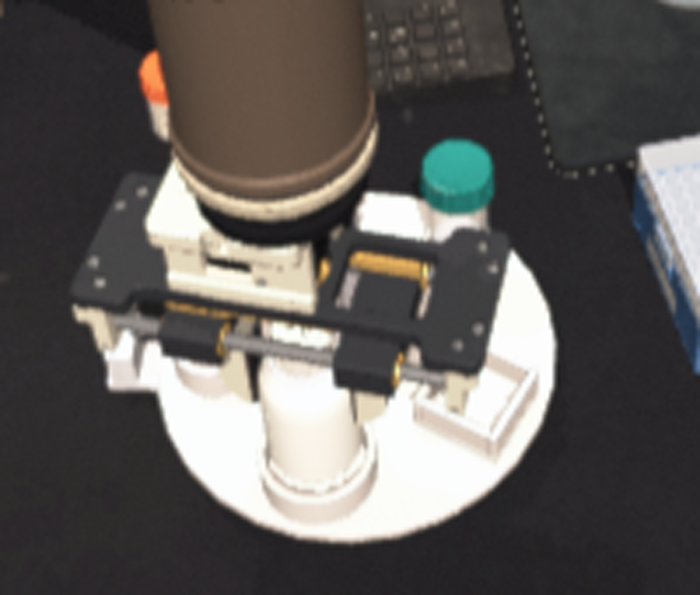

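Request:
play_rows(rows=[[[0, -0.001, 0], [0, 0, 0], -0.2], [[0, -0.001, 0.01], [0, 0, 0], -0.2], [[0, -0.001, 0.018], [0, 0, 0], -0.2], [[0, -0.001, 0.026], [0, 0, 0], -0.2], [[0, -0.001, 0.034], [0, 0, 0], -0.2], [[0, -0.001, 0.04], [0, 0, 0], -0.2], [[0, -0.001, 0.04], [0, 0, 0], -0.2], [[0, -0.001, 0.04], [0, 0, 0], -0.2]])

```text
clock: 9.25
position: [0.4694, -0.2166, 0.0807]
ee_rot: [-3.096, 0.533, 0.0]
force: [0.8, -1.2, -0.8]
width: 0.536
```

Request:
play_rows(rows=[[[0, 0, 0.005], [0, 0, 0], -0.2], [[0, 0, 0.01], [0, 0, 0], -0.2], [[0, 0, 0.013], [0, 0, 0], -0.2], [[0, 0, 0.015], [0, 0, 0], -0.2], [[0, 0, 0.015], [0, 0, 0], -0.2], [[0, 0, 0.015], [0, 0, 0], -0.2]])

```text
clock: 9.85
position: [0.4694, -0.2166, 0.0732]
ee_rot: [3.096, -0.533, 0.0]
force: [-0.2, 0.4, -0.3]
width: 0.536
```

```bash
python3 chk.py 6
```

```text
[ 0.46944358 -0.21662736  0.07324064] 0.5361438238134651 [ 0.59  0.49 -0.34  1.99  0.25  0.7  -0.25] [-0.21869208  0.40968363 -0.27136794]
wrist rims 1437 [235.  32.] [ 0.4726 -0.0864  0.0478] [0.039 0.012 0.008] [ 0.4717 -0.0751] 0.0155
wrist rims 1754 [415.  28.] [ 0.55   -0.1126  0.0478] [0.041 0.027 0.008] [ 0.5573 -0.1021] 0.0182
wrist rims 3393 [468. 186.] [ 0.5567 -0.1908  0.0477] [0.07  0.069 0.006] [ 0.5553 -0.1915] 0.0264
wrist rims 2457 [177. 189.] [ 0.416  -0.1421  0.0476] [0.048 0.047 0.007] [ 0.4167 -0.143 ] 0.0217
wrist rims 343 [279. 263.] [ 0.4506 -0.1967  0.0478] [0.019 0.022 0.006] [ 0.4571 -0.2046] 0.0128
wrist rims 350 [366. 262.] [ 0.4952 -0.2122  0.0478] [0.009 0.03  0.006] [ 0.484  -0.2143] 0.0138
wrist rims 48 [291. 258.] [ 0.4579 -0.1958  0.0482] [0.012 0.006 0.007] [ 0.467  -0.2161] 0.0226
wrist rims 51 [353. 258.] [ 0.4897 -0.207   0.0487] [0.007 0.014 0.007] [ 0.4712 -0.2164] 0.0212
wrist body 1695 [214.  12.] [ 0.4703 -0.0855  0.0707] [0.027 0.007 0.033] [ 0.4715 -0.0705] 0.0164
wrist body 1634 [429.  12.] [ 0.5496 -0.1134  0.0701] [0.024 0.017 0.031] [ 
[... 678 characters left out ...]
 [ 0.492  -0.2274] 0.0047
side rims 44 [314. 333.] [ 0.5428 -0.1067  0.0486] [0.015 0.031 0.007] [ 0.5494 -0.1019] 0.0125
side rims 127 [335. 373.] [ 0.5712 -0.2012  0.0482] [0.041 0.054 0.008] [ 0.5595 -0.1954] 0.024
side rims 205 [279. 397.] [ 0.4651 -0.237   0.0482] [0.061 0.044 0.008] [ 0.4677 -0.2188] 0.0274
side body 175 [320. 327.] [ 0.556  -0.1126  0.0732] [0.031 0.024 0.034] [ 0.5577 -0.0998] 0.0164
side body 408 [278. 387.] [ 0.4657 -0.2339  0.0764] [0.078 0.037 0.034] [ 0.4719 -0.2066] 0.0352
side cap 378 [320. 310.] [ 0.5572 -0.1049  0.1162] [0.04  0.039 0.023] [ 0.5575 -0.1025] 0.0153
side cap 101 [276. 375.] [ 0.4652 -0.2302  0.108 ] [0.029 0.019 0.02 ] [ 0.4676 -0.2178] 0.0153
```

View pics/side6.png

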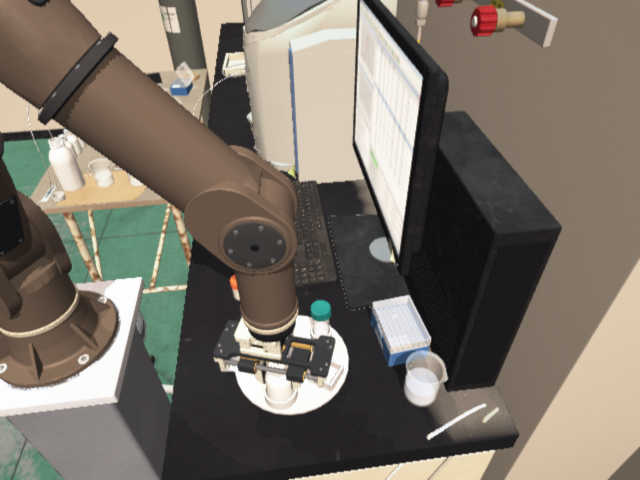

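Request:
play_rows(rows=[[[0, 0, 0.001], [0, 0, 0], -0.2], [[0, 0, 0.002], [0, 0, 0], -0.2], [[0, 0, 0.002], [0, 0, 0], -0.2], [[0, 0, 0.002], [0, 0, 0], -0.2]])

```text
clock: 10.35
position: [0.4695, -0.2166, 0.0723]
ee_rot: [3.096, -0.533, 0.0]
force: [-0.3, 0.2, 0.2]
width: 0.538
```

Request:
play_rows(rows=[[[0, 0, 0.001], [0, 0, 0], -0.2], [[0, 0, 0.001], [0, 0, 0], -0.2], [[0, 0, 0.001], [0, 0, 0], -0.2]])

```text
clock: 10.65
position: [0.4698, -0.2168, 0.0722]
ee_rot: [3.096, -0.533, 0.001]
force: [-1.3, 1.3, 5.5]
width: 0.537
```

Request:
play_rows(rows=[[[0, 0, 0], [0, 0, 0], 0.15], [[0, 0, 0], [0, 0, 0], 0.25], [[0, 0, 0], [0, 0, 0], 0.4], [[0, 0, 0], [0, 0, 0], 0.5], [[0, 0, 0], [0, 0, 0], 0.5], [[0, 0, 0], [0, 0, 0], 0.5]])

```text
clock: 11.25
position: [0.4694, -0.2166, 0.0717]
ee_rot: [3.096, -0.533, -0.0]
force: [-0.3, -0.0, -0.1]
width: 0.751
```

Request:
play_rows(rows=[[[0, 0, -0.02], [0, 0, 0], 0.5], [[0, 0, -0.06], [0, 0, 0], 0.5], [[0, 0, -0.12], [0, 0, 0], 0.5], [[0, 0, -0.18], [0, 0, 0], 0.5], [[0, 0, -0.24], [0, 0, 0], 0.5], [[0, 0, -0.3], [0, 0, 0], 0.5], [[0, 0.03, -0.36], [0, 0, 0], 0.5], [[0, 0.06, -0.4], [0, 0, 0], 0.5], [[0, 0.06, -0.4], [0, 0, 0], 0.5], [[0, 0.06, -0.4], [0, 0, 0], 0.5]])

```text
clock: 12.25
position: [0.4593, -0.2448, 0.2722]
ee_rot: [3.096, -0.534, 0.001]
force: [0.5, 0.6, 1.1]
width: 0.748
```

```bash
cat > chk2.py <<'E'
import sys
from cell import arm, eyes
from h import *
i=sys.argv[1]
s=arm.observe();print(s["position"],s["ee_rot"],s["width"],s["joints"].round(2),s["force"])
for n in sys.argv[2:]:
    c=eyes.get_calibration(n);p,d=eyes.get_image(n)
    np.savez(n+i+".npz",p=p,d=d,K=c["intrinsics"],R=c["R"],t=c["t"])
    cv2.imwrite(f"pics/{n}{i}.png",p[:,:,::-1])
    z=load(n,i);X=cloud(z)
    for lo,hi,nm in[(.044,.052,"rims"),(.03,.037,"ptr"),(.112,.13,'caps'),(.16,.17,'bar')]:
        m=(X[...,2]>lo)&(X[...,2]<hi)&(X[...,0]>.34)&(X[...,0]<.62)&(X[...,1]<-.01)&(X[...,1]>-.3)
        k,l,st,ce=cv2.connectedComponentsWithStats(m.astype(np.uint8))
        for j in range(1,k):
            if st[j,4]>40:
                Q=X[l==j]; f=fitc(Q[:,:2]); print(n,nm,st[j,4],ce[j].round(),Q.mean(0).round(4),(np.ptp(Q,axis=0)).round(3),f[0].round(4),f[1].round(4),cv2.minAreaRect(Q[:,:2].astype(np.float32)))
E
python3 chk2.py 7 wrist side
```

```text
[ 0.45932672 -0.2447636   0.27219215] [ 3.09565702e+00 -5.34058043e-01  1.37217243e-03] 0.7480207164314369 [ 0.7   0.26 -0.39  1.75  0.11  1.15 -0.06] [0.49889931 0.5932901  1.09030493]
wrist rims 410 [362.  58.] [ 0.5494 -0.1084  0.0479] [0.04  0.041 0.008] [ 0.5579 -0.1004] 0.0194 ((0.5518473982810974, -0.10589243471622467), (0.02701869048178196, 0.04305712506175041), 43.1815071105957)
wrist rims 405 [281.  59.] [ 0.4731 -0.0821  0.0478] [0.043 0.028 0.008] [ 0.4715 -0.0706] 0.0194 ((0.4722709655761719, -0.07899349182844162), (0.04321906715631485, 0.026642940938472748), 5.495198726654053)
wrist rims 755 [393. 137.] [ 0.5568 -0.1909  0.0479] [0.068 0.068 0.006] [ 0.5559 -0.1918] 0.0265 ((0.5562556982040405, -0.19190409779548645), (0.05000263452529907, 0.050364844501018524), 52.76466751098633)
wrist rims 549 [252. 139.] [ 0.4162 -0.1425  0.0477] [0.048 0.047 0.006] [ 0.4165 -0.1434] 0.0217 ((0.4166489243507385, -0.14307886362075806), (0.046274490654468536, 0.04694250226020813), 69.87549591064453)
wrist rims 425 [323. 180.] [ 0.4722 -0.2077  0.0479] [0.061 0.061 0.006] [ 0.4684 -0.218
[... 4957 characters left out ...]
266, -0.23878410458564758), (0.0573919452726841, 0.021014101803302765), 6.222364902496338)
side caps 90 [272. 298.] [ 0.4668 -0.0649  0.1195] [0.028 0.022 0.006] [ 0.4668 -0.0652] 0.0088 ((0.4664607048034668, -0.0643889456987381), (0.018714431673288345, 0.026320602744817734), 75.990234375)
side caps 138 [325. 309.] [ 0.5655 -0.106   0.1187] [0.028 0.036 0.01 ] [ 0.5619 -0.1037] 0.0124 ((0.5661976933479309, -0.10554870963096619), (0.03949505090713501, 0.01840503141283989), 62.76890563964844)
side caps 279 [277. 365.] [ 0.4685 -0.2209  0.1232] [0.03  0.031 0.016] [ 0.4685 -0.2196] 0.0115 ((0.4689333736896515, -0.21829646825790405), (0.03064746968448162, 0.02927933633327484), 57.97190475463867)
```

View pics/wrist7.png

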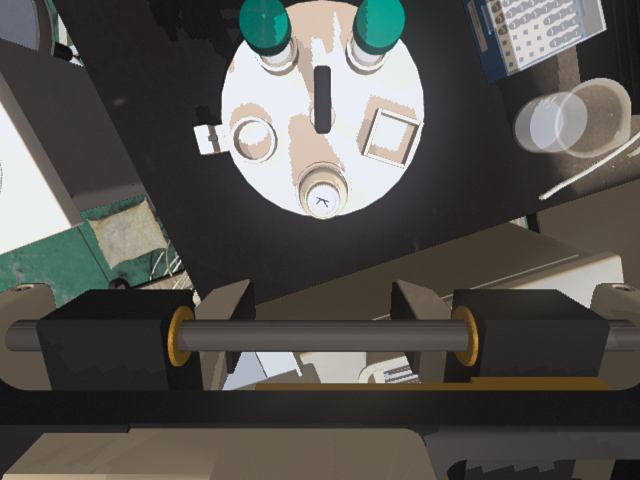

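View pics/side7.png

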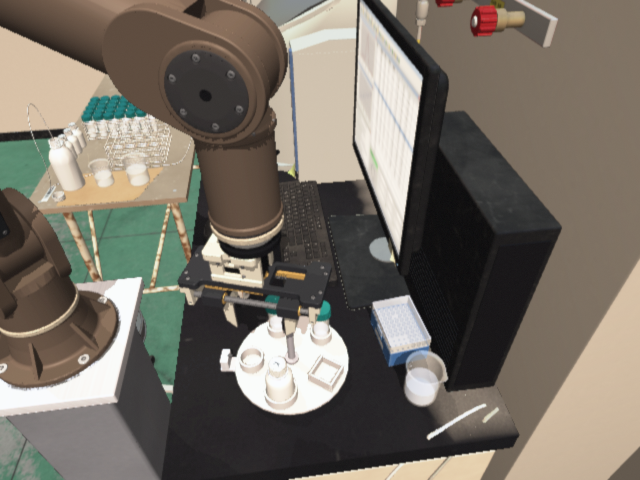

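```bash
python3 - <<'E'
from h import *
from cell import arm
s=arm.observe()
for t,y in (((.494,-.1446,.23),-19.4),((.494,-.1446,.142),-19.4)):
    d,r=cmd(s["position"],s["ee_rot"],t,y);print(d.round(4),r.round(4))
E
```

```text
[-0.0003 -0.2105  0.0821] [-0.0005  0.0013 -0.0016]
[-0.     -0.2104  0.2581] [-0.0005  0.0013 -0.0016]
```

Request:
play_rows(rows=[[[0, -0.05, 0.01], [0, 0, 0], 0.5], [[0, -0.12, 0.02], [0, 0, 0], 0.5], [[0, -0.18, 0.04], [0, 0, 0], 0.5], [[0, -0.21, 0.06], [0, 0, 0], 0.5], [[0, -0.21, 0.08], [0, 0, 0], 0.5], [[0, -0.21, 0.08], [0, 0, 0], 0.5], [[0, -0.21, 0.08], [0, 0, 0], 0.5]])

```text
clock: 13.05
position: [0.4939, -0.1469, 0.2313]
ee_rot: [3.095, -0.535, -0.002]
force: [0.2, -1.0, 0.9]
width: 0.753
```

```bash
python3 - <<'E'
from h import *
from cell import arm
s=arm.observe();print(s["position"])
d,r=cmd(s["position"],s["ee_rot"],(.494,-.1446,.142),-19.4);print(d.round(4),r.round(4))
E
```

```text
[ 0.49390912 -0.14693305  0.23125275]
[-0.0012 -0.0046  0.1785] [ 0.0006  0.0012 -0.0035]
```

Request:
play_rows(rows=[[[-0.001, -0.004, 0.04], [0, 0, -0.003], 0.5], [[-0.001, -0.004, 0.08], [0, 0, -0.003], 0.5], [[-0.001, -0.004, 0.12], [0, 0, -0.003], 0.5], [[-0.001, -0.004, 0.15], [0, 0, -0.003], 0.5], [[-0.001, -0.004, 0.17], [0, 0, -0.003], 0.5], [[-0.001, -0.004, 0.178], [0, 0, -0.003], 0.5], [[-0.001, -0.004, 0.178], [0, 0, -0.003], 0.5], [[-0.001, -0.004, 0.178], [0, 0, -0.003], 0.5]])

```text
clock: 13.85
position: [0.4952, -0.1441, 0.1434]
ee_rot: [3.097, -0.529, 0.002]
force: [-0.0, -0.4, 0.0]
width: 0.751
```

Request:
play_rows(rows=[[[0, 0, 0], [0, 0, 0], 0.2], [[0, 0, 0], [0, 0, 0], 0.0], [[0, 0, 0], [0, 0, 0], -0.2], [[0, 0, 0], [0, 0, 0], -0.4], [[0, 0, 0], [0, 0, 0], -0.6], [[0, 0, 0], [0, 0, 0], -0.75], [[0, 0, 0], [0, 0, 0], -0.9], [[0, 0, 0], [0, 0, 0], -0.9], [[0, 0, 0], [0, 0, 0], -0.9], [[0, 0, 0], [0, 0, 0], -0.9]], newtons=25)

```text
clock: 14.85
position: [0.4951, -0.144, 0.1427]
ee_rot: [3.097, -0.528, 0.001]
force: [2.7, -0.0, -1.6]
width: 0.134
```

```bash
python3 - <<'E'
from h import *
from cell import arm
s=arm.observe();print(s["position"],s["width"],s["force"],s["ft_torque"],s["joints"].round(2))
E
```

```text
[ 0.49505085 -0.14397508  0.14273563] 0.13446218484660727 [ 2.68724589 -0.03682347 -1.60768243] [-0.19517591 -0.59674966  0.02759078] [ 0.5   0.4  -0.42  1.92  0.21  0.86 -0.36]
```

Request:
play_rows(rows=[[[-0.002, 0, 0], [0, 0, 0.02], -0.9], [[-0.002, 0, 0], [0, 0, 0.08], -0.9], [[-0.002, 0, 0], [0, 0, 0.16], -0.9], [[-0.002, 0, 0], [0, 0, 0.24], -0.9], [[-0.002, 0, 0], [0, 0, 0.32], -0.9], [[-0.002, 0, 0], [0, 0, 0.4], -0.9], [[-0.002, 0, 0], [0, 0, 0.48], -0.9], [[-0.002, 0, 0], [0, 0, 0.55], -0.9], [[-0.002, 0, 0], [0, 0, 0.6], -0.9], [[-0.002, 0, 0], [0, 0, 0.6], -0.9]])

```text
clock: 15.85
position: [0.4951, -0.1441, 0.1428]
ee_rot: [-2.779, 1.463, -0.004]
force: [6.7, -3.2, -7.2]
width: 0.132
```

```bash
python3 - <<'E'
from h import *
from cell import arm
s=arm.observe();print(s["position"],s["width"],s["force"],s["ft_torque"],s["joints"].round(2))
x=Ro.from_rotvec(s["ee_rot"]).as_matrix();print(np.degrees(np.arctan2(x[1,0],x[0,0])),x[:,2])
d,r=cmd(s["position"],s["ee_rot"],(.494,-.1444,.1425),-99.2);print(d.round(4),r.round(4))
E
```

```text
[ 0.49512088 -0.14408477  0.14282586] 0.13188621440974652 [ 6.73698304 -3.22202194 -7.24982852] [-0.6409437  -1.54571974 -0.02438449] [ 0.39  0.38 -0.27  1.93  0.13  0.84 -0.92]
-55.52622189816108 [ 2.63026884e-03 -7.49467176e-04 -9.99996260e-01]
[-0.0008  0.0022  0.0006] [-0.0024 -0.0013  0.7279]
```

Request:
play_rows(rows=[[[0.0016, -0.0012, 0], [0, 0, 0.02], -0.9], [[0.0016, -0.0012, 0], [0, 0, 0.1], -0.9], [[0.0016, -0.0012, 0], [0, 0, 0.18], -0.9], [[0.0016, -0.0012, 0], [0, 0, 0.27], -0.9], [[0.0016, -0.0012, 0], [0, 0, 0.36], -0.9], [[0.0016, -0.0012, 0], [0, 0, 0.45], -0.9], [[0.0016, -0.0012, 0], [0, 0, 0.54], -0.9], [[0.0016, -0.0012, 0], [0, 0, 0.62], -0.9], [[0.0016, -0.0012, 0], [0, 0, 0.68], -0.9], [[0.0016, -0.0012, 0], [0, 0, 0.72], -0.9]])

```text
clock: 16.85
position: [0.4952, -0.1443, 0.1428]
ee_rot: [-2.045, 2.385, -0.002]
force: [3.6, -2.8, -4.1]
width: 0.134
```

Request:
play_rows(rows=[[[0, 0, 0], [0, 0, 0], -0.9], [[0, 0, 0], [0, 0, 0], -0.9]])

```text
clock: 17.05
position: [0.4952, -0.1443, 0.1428]
ee_rot: [-2.049, 2.381, -0.002]
force: [4.5, -3.2, -5.0]
width: 0.136
```

```bash
python3 - <<'E'
from h import *
from cell import arm
s=arm.observe();print(s["position"],s["width"],s["force"],s["ft_torque"],s["joints"].round(2))
x=Ro.from_rotvec(s["ee_rot"]).as_matrix();print(np.degrees(np.arctan2(x[1,0],x[0,0])),x[:,2])
E
python3 chk2.py 8 wrist side top | grep -E "ptr|caps|rims"
```

```text
[ 0.49516688 -0.1442634   0.14276815] 0.1364805295148646 [ 4.47417604 -3.2154037  -4.95818587] [-0.64034652 -0.89764181 -0.03097023] [ 0.25  0.36 -0.09  1.94  0.05  0.83 -1.59]
-98.55200941465964 [ 9.33489869e-04 -5.87075494e-04 -9.99999392e-01]
wrist rims 508 [277. 158.] [ 0.5648 -0.1234  0.0479] [0.043 0.02  0.008] [ 0.5633 -0.1092] 0.0194 ((0.5639104247093201, -0.12098947167396545), (0.042881209403276443, 0.018830273300409317), 3.831386089324951)
wrist rims 506 [367. 158.] [ 0.5554 -0.1858  0.0478] [0.041 0.027 0.008] [ 0.5499 -0.1989] 0.0194 ((0.5540401339530945, -0.18824143707752228), (0.01932857558131218, 0.04281868785619736), 68.22187042236328)
wrist rims 49 [323. 243.] [ 0.4998 -0.1457  0.0478] [0.005 0.013 0.008] [ 0.4941 -0.1449] 0.0069 ((0.49895015358924866, -0.14553360641002655), (0.012845205143094063, 0.004525334574282169), 81.59109497070312)
wrist rims 862 [421. 262.] [ 0.4731 -0.2176  0.0476] [0.044 0.062 0.006] [ 0.4629 -0.2152] 0.0248 ((0.46343135833740234, -0.2163841426372528), (0.050674017518758774, 0.04156465083360672), 63.680240631103516)
wrist rims 645 [226. 266
[... 5015 characters left out ...]
0353, -0.12618598341941833), (0.06010586768388748, 0.0519135408103466), 16.88486671447754)
top ptr 76 [407. 325.] [ 0.3656 -0.1207  0.034 ] [0.022 0.03  0.007] [ 0.3654 -0.1207] 0.0103 ((0.3679918348789215, -0.12027288973331451), (0.029681149870157242, 0.021734686568379402), 89.1181640625)
top caps 173 [407. 239.] [ 0.5671 -0.1077  0.118 ] [0.034 0.037 0.01 ] [ 0.5665 -0.1068] 0.013 ((0.5671601891517639, -0.10853860527276993), (0.03807218745350838, 0.03103574924170971), 47.805023193359375)
top caps 147 [418. 303.] [ 0.4183 -0.1294  0.1236] [0.027 0.029 0.017] [ 0.4182 -0.1297] 0.0109 ((0.4180665910243988, -0.12989842891693115), (0.027208061888813972, 0.02922462299466133), 1.1414586305618286)
```

View pics/top8.png

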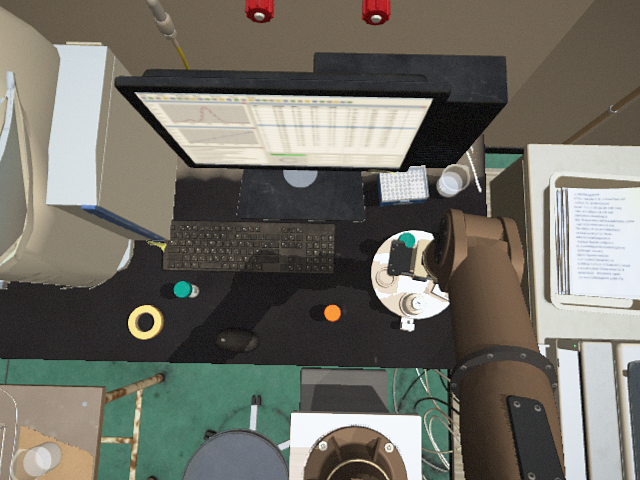

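View pics/side8.png

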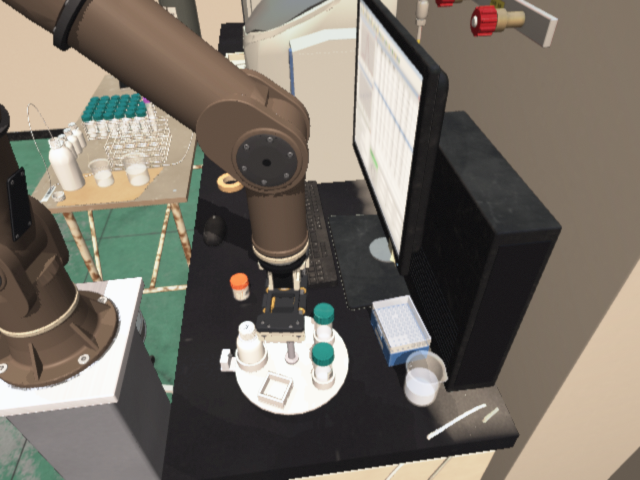

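View pics/wrist8.png

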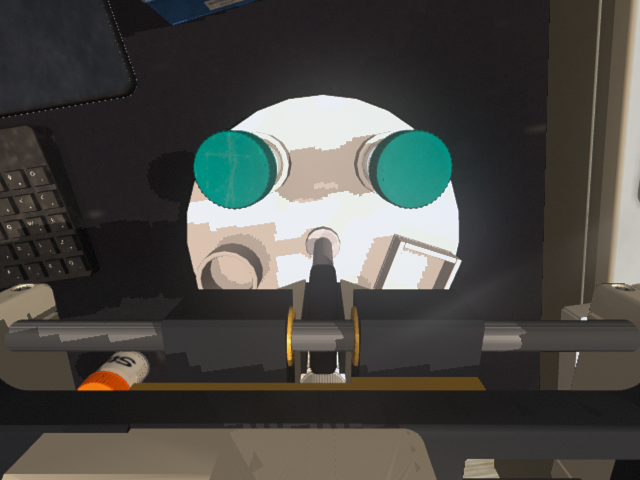

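```bash
python3 - <<'E'
from h import *
def ang(v): return np.degrees(np.arctan2(v[1],v[0]))%360
for n,i in [("wrist",1),("wrist",4),("wrist",5),("wrist",6),("wrist",7),("side",0),("side",7),("side",8),("top",0),("top",8)]:
    z=load(n,i);X=cloud(z);p=z["p"].astype(int)
    near=(X[...,0]>.34)&(X[...,0]<.4)&(X[...,1]>-.17)&(X[...,1]<-.08)
    m=near&(X[...,2]>.031)&(X[...,2]<.037)&(np.hypot(X[...,0]-.494,X[...,1]+.1446)>.115)
    k,l,st,ce=cv2.connectedComponentsWithStats(m.astype(np.uint8)); j=1+np.argmax(st[1:,4])
    P=X[l==j][:,:2]
    # block only: r>124 mm-ish
    out=[]
    for rm in (0,.1265):
        Q=P[np.hypot(P[:,0]-.494,P[:,1]+.1446)>rm]
        r=cv2.minAreaRect(Q.astype(np.float32)); out+=[np.round(r[0],4),np.round(r[1],4),round(r[2],1)]
    # axis: disc outline via color+height
    md=(abs(X[...,2]-.024)<.003)&(p.min(-1)>90)&(np.hypot(X[...,0]-.494,X[...,1]+.1446)<.12)
    D=X[md][:,:2]; h=cv2.convexHull(D.astype(np.float32))[:,0]
    rr=np.hypot(h[:,0]-.494,h[:,1]+.1446); h=h[rr>.107]
    c,R=fitc(h.astype(float))
    b=out[3]
    print(n,i,len(P),*out,"axis",c.round(4),R.round(4),"ptr ang",ang(out[0]-c).round(2),ang(b-c).round(2))
E
```

```text
wrist 1 442 [ 0.3674 -0.1243] [0.0301 0.0231] 79.5 [ 0.3627 -0.1235] [0.0299 0.014 ] 81.7 axis [ 0.494  -0.1448] 0.1113 ptr ang 170.8 170.78
wrist 4 789 [ 0.3673 -0.1242] [0.0299 0.0239] 80.8 [ 0.3625 -0.1234] [0.0299 0.0143] 81.6 axis [ 0.4939 -0.145 ] 0.1112 ptr ang 170.66 170.66
wrist 5 1352 [ 0.3675 -0.1242] [0.0302 0.0234] 82.5 [ 0.3627 -0.1235] [0.03   0.0144] 80.8 axis [ 0.494  -0.1443] 0.1113 ptr ang 170.97 171.0
wrist 6 1778 [ 0.3676 -0.1243] [0.03   0.0238] 81.2 [ 0.3628 -0.1235] [0.0299 0.0143] 80.9 axis [ 0.494  -0.1446] 0.1114 ptr ang 170.86 170.85
wrist 7 454 [ 0.3674 -0.1242] [0.0299 0.0225] 80.7 [ 0.363  -0.1235] [0.0299 0.0138] 81.2 axis [ 0.494 -0.145] 0.1112 ptr ang 170.68 170.69
side 0 113 [ 0.3668 -0.1238] [0.0304 0.0223] 81.2 [ 0.3625 -0.1231] [0.0303 0.0136] 80.0 axis [ 0.4938 -0.1447] 0.1116 ptr ang 170.64 170.64
side 7 108 [ 0.3674 -0.1244] [0.0302 0.0225] 83.7 [ 0.3626 -0.1239] [0.0302 0.0128] 83.7 axis [ 0.4936 -0.1448] 0.1115 ptr ang 170.83 170.95
side 8 109 [ 0.3671 -0.1246] [0.0296 0.0226] 81.8 [ 0.3625 -0.1239] [0.0296 0.0133] 81.8 axis [ 0.494 -0.145] 0.1113 ptr ang 170.88 170.9
top 0 71 [ 0.3685 -0.1211] [0.0297 0.0215] 83.3 [ 0.3639 -0.1205] [0.0297 0.0123] 83.3 axis [ 0.4954 -0.1421] 0.1111 ptr ang 170.61 170.67
top 8 71 [ 0.368  -0.1203] [0.0297 0.0217] 89.1 [ 0.3632 -0.1206] [0.0301 0.0119] 81.2 axis [ 0.4951 -0.1419] 0.111 ptr ang 170.35 170.82
```

Request:
play_rows(rows=[[[0, 0, 0], [0, 0, 0.006], -0.9], [[0, 0, 0], [0, 0, 0.011], -0.9], [[0, 0, 0], [0, 0, 0.011], -0.9], [[0, 0, 0], [0, 0, 0.011], -0.9], [[0, 0, 0], [0, 0, 0.011], -0.9], [[0, 0, 0], [0, 0, 0.011], -0.9]])

```text
clock: 17.8
position: [0.4952, -0.1443, 0.1428]
ee_rot: [-2.036, 2.392, -0.002]
force: [4.5, -4.2, -4.5]
width: 0.134
```

```bash
python3 chk2.py 9 wrist side top | grep -E "^\[|caps"; python3 - <<'E'
from h import *
from cell import arm
s=arm.observe();x=Ro.from_rotvec(s["ee_rot"]).as_matrix();print(s["clock"],np.degrees(np.arctan2(x[1,0],x[0,0])),s["force"],s["width"],np.abs(s["dq"]).max())
for i in (8,9):
    for n in ("wrist","side"):
        X=cloud(load(n,i)); C=[]
        m=(X[...,2]>.112)&(X[...,2]<.126)&(X[...,0]>.39)&(X[...,0]<.6)&(X[...,1]<-.08)&(X[...,1]>-.24)
        k,l,st,ce=cv2.connectedComponentsWithStats(m.astype(np.uint8))
        for j in range(1,k):
            if st[j,4]>150:
                C.append(cv2.minEnclosingCircle(X[l==j][:,:2].astype(np.float32))[0])
        C=np.array(C);T=C[C[:,0]>.5];T=T[np.argsort(T[:,1])];dd=T[1]-T[0];print(n,i,"perp",np.degrees(np.arctan2(dd[1],dd[0]))+90, C[C[:,0]<.5])
E
```

```text
[ 0.49519736 -0.14426948  0.14277072] [-2.03582983e+00  2.39215689e+00 -1.60695006e-03] 0.13354247314203932 [ 0.25  0.36 -0.09  1.94  0.04  0.83 -1.6 ] [ 4.48711461 -4.23604328 -4.49922408]
wrist caps 4910 [411. 168.] [ 0.5502 -0.1989  0.1181] [0.039 0.039 0.009] [ 0.5499 -0.1989] 0.0139 ((0.5497488975524902, -0.19925053417682648), (0.03912694752216339, 0.039381030946969986), 21.568317413330078)
wrist caps 4878 [231. 170.] [ 0.5636 -0.1094  0.1181] [0.039 0.039 0.009] [ 0.5633 -0.1094] 0.0139 ((0.563205897808075, -0.10897816717624664), (0.039083320647478104, 0.039226219058036804), 87.97039031982422)
wrist caps 134 [324. 380.] [ 0.4312 -0.1355  0.1144] [0.006 0.019 0.006] [ 0.4191 -0.1335] 0.0132 ((0.4308542311191559, -0.1351560801267624), (0.019263360649347305, 0.004196174442768097), 79.63482666015625)
side caps 302 [323. 311.] [ 0.5625 -0.1108  0.1188] [0.039 0.042 0.012] [ 0.5626 -0.1098] 0.0146 ((0.562236487865448, -0.10869403183460236), (0.0385311022400856, 0.03929451107978821), 73.43968200683594)
side caps 240 [247. 329.] [ 0.4174 -0.1367  0.123 ] [0.03  0.031 0.017] [ 0.4172 -0
[... 330 characters left out ...]

top caps 167 [407. 239.] [ 0.5676 -0.108   0.1178] [0.033 0.037 0.01 ] [ 0.5667 -0.107 ] 0.0129 ((0.5680058598518372, -0.10890375077724457), (0.03827633336186409, 0.029947765171527863), 49.5733642578125)
top caps 150 [418. 303.] [ 0.4182 -0.1295  0.1234] [0.027 0.029 0.015] [ 0.4182 -0.1296] 0.011 ((0.4180632531642914, -0.12970224022865295), (0.02725101262331009, 0.02888709492981434), 0.7662302851676941)
17.95 -99.20478492192322 [ 4.34485844 -3.89457251 -4.3752472 ] 0.13309235525890786 0.0019113919362688417
wrist 8 perp 171.52232449267038 []
side 8 perp 170.9508178193522 [[ 0.4168793  -0.13353711]]
wrist 9 perp 171.32530189369578 []
side 9 perp 172.00787781916017 [[ 0.41762373 -0.13308574]]
```

View pics/side9.png

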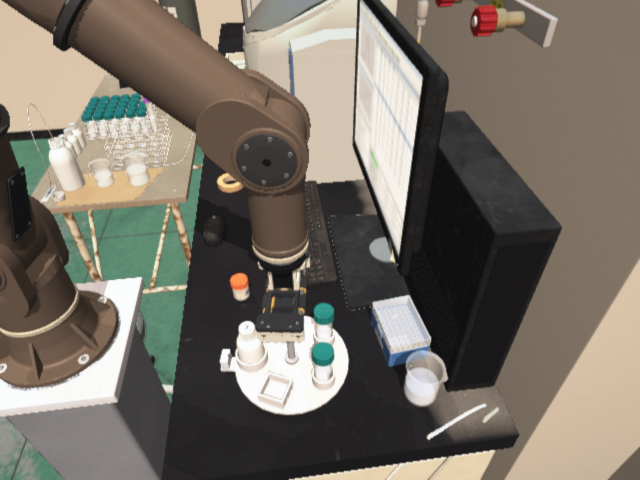

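Request:
play_rows(rows=[[[0, 0, 0], [0, 0, 0.004], -0.9], [[0, 0, 0], [0, 0, 0.008], -0.9], [[0, 0, 0], [0, 0, 0.012], -0.9], [[0, 0, 0], [0, 0, 0.012], -0.9], [[0, 0, 0], [0, 0, 0.012], -0.9], [[0, 0, 0], [0, 0, 0.012], -0.9]], newtons=40)

```text
clock: 18.55
position: [0.4952, -0.1443, 0.1428]
ee_rot: [-2.021, 2.405, -0.002]
force: [4.5, -3.9, -4.4]
width: 0.129
```

```bash
cat > m.py <<'E'
import sys
from h import *
from cell import arm,eyes
i=sys.argv[1]
s=arm.observe();x=Ro.from_rotvec(s["ee_rot"]).as_matrix();print(s["clock"],"tool yaw",np.degrees(np.arctan2(x[1,0],x[0,0])),s["force"].round(1),s["ft_torque"].round(3),s["width"],np.abs(s["dq"]).max())
for n in ("wrist","side"):
    c=eyes.get_calibration(n);p,d=eyes.get_image(n)
    np.savez(n+i+".npz",p=p,d=d,K=c["intrinsics"],R=c["R"],t=c["t"]);cv2.imwrite(f"pics/{n}{i}.png",p[:,:,::-1])
for n in ("wrist","side"):
  for q in ("8","9",i):
    z=load(n,q);X=cloud(z);C=[]
    g=(z["p"].astype(int)[...,1]-z["p"].astype(int)[...,0]>40)
    m=(X[...,2]>.112)&(X[...,2]<.126)&(X[...,0]>.5)&(X[...,0]<.6)&(X[...,1]<-.08)&(X[...,1]>-.24)&g
    k,l,st,ce=cv2.connectedComponentsWithStats(m.astype(np.uint8))
    for j in range(1,k):
        if st[j,4]>150:
            C.append(X[l==j][:,:2].mean(0))
    T=np.array(C);T=T[np.argsort(T[:,1])];dd=T[1]-T[0]
    m=(X[...,2]>.112)&(X[...,2]<.128)&(X[...,0]>.39)&(X[...,0]<.45)&(X[...,1]<-.1)&(X[...,1]>-.18)
    print(n,q,"cup dir from tubes",(np.degrees(np.arctan2(dd[1],dd[0]))+90).round(2),T.round(4).tolist(),"cap",X[m].mean(0).round(4))
    # green edge in wrist image coords relative
E
python3 m.py 10
```

```text
18.55 tool yaw -99.92814715799776 [ 4.5 -3.9 -4.4] [-0.621 -0.924 -0.01 ] 0.12938341887987664 0.0013180404162652733
wrist 8 cup dir from tubes 171.43 [[0.5502, -0.1997], [0.5638, -0.1094]] cap [ 0.4312 -0.1354  0.1143]
wrist 9 cup dir from tubes 171.4 [[0.5502, -0.1997], [0.5638, -0.1094]] cap [ 0.4312 -0.1356  0.1144]
wrist 10 cup dir from tubes 170.4 [[0.5492, -0.2007], [0.5644, -0.1107]] cap [ 0.4314 -0.1343  0.1144]
side 8 cup dir from tubes 171.6 [[0.5491, -0.2018], [0.5625, -0.1109]] cap [ 0.4174 -0.1366  0.123 ]
side 9 cup dir from tubes 171.59 [[0.549, -0.202], [0.5625, -0.111]] cap [ 0.4174 -0.1368  0.1229]
side 10 cup dir from tubes 170.66 [[0.5479, -0.2028], [0.5628, -0.1118]] cap [ 0.4174 -0.1354  0.1233]
```

```bash
python3 - <<'E'
import cv2
i=cv2.imread('pics/side10.png');cv2.imwrite('pics/side10z.png',cv2.resize(i[150:430,190:470],None,fx=2.1,fy=2.1,interpolation=cv2.INTER_CUBIC))
E
```

```text
(no output)
```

View pics/side10z.png

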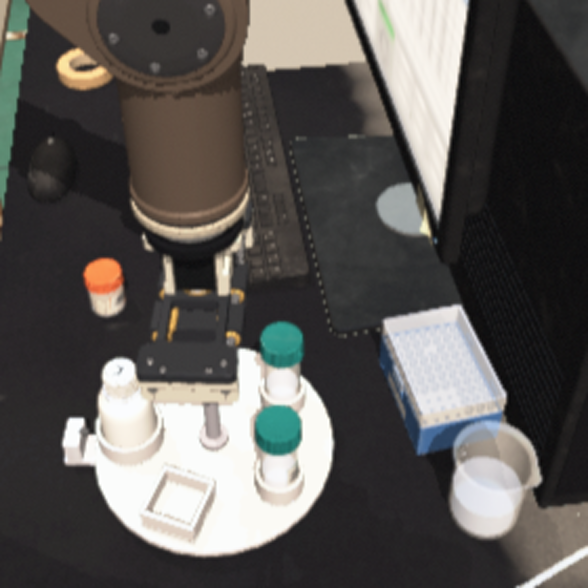

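The zoomed side view shows the bottle upright in its cup beside the pointer (zoom about (75,440)). The gripper is on the handle, and the jar and beaker stand where they were.

```bash
python3 -c "
from cell import arm
s=arm.observe();print(s['clock'],s['width'],s['force'],abs(s['dq']).max());print(arm.sign_off())"
```

```text
18.65 0.12948657143178857 [ 4.18263294 -3.16401491 -4.05038565] 0.001381674089621987
the job is handed in; nothing more can be done
None
```

The bottle is upright in the big round cup and stands in front of the pointer. I handed the job in at 18.7 s with the gripper still holding the handle and the turntable still.

- **Placing:** I gripped the bottle by its body and lowered it into the cup until I felt contact (about 5.5 N), then let go. Afterwards its cap top measured about 124 mm above the worktop, which is right for a seated bottle.
- **Turning:** I gripped the bar and turned the table about 80° clockwise. The first fine correction turned only the gripper, not the table. I raised the grip to 40 N and corrected again, and that moved it.
- **Last checks:** The pointer lies at about 170.8° seen from the axis. The cup measured 170.4° with the wrist camera and 170.7° with the side camera, so the two differ by about 0.3° and the bottle is within about 0.5 mm of the station. The arm was at rest, with a steady force of about 6–7 N on the tool.
- **Bystanders:** The jar and beaker looked untouched in the last side view. The sample tube was unmoved in the top view taken after the main turn, but I did not check it again after the last small correction.

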